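Lock the cam coupler on the round tank

TASK

Lock the coupler on the round steel tank: swing its two cam arms down together, neither left far behind the other, until both hang fully down against the neck. Do not touch the square tank or its coupler, which must stay open to vent.

Things in the scene. Friction and masses are not known exactly. Their poses are not given: they have to be found in the camera images.
- coupler (a point): Point on the axis, at cam-pin height, of the 40 mm wide aluminium coupler on the round tank (steel, 144 mm across, 110 mm high, fixed). It is 180 mm above the bench, 70 mm above the tank top, 16 mm below the coupler's top; the neck below is 28 mm wide (foot 60). z is up; y runs along the line through both cam arms. Fully down, the arms are 53 mm apart over their outsides, ends 45 to 50 mm below.
- cam_left (a joint): Angle (rad) of the steel cam arm on the coupler's +y side, a bar 15 mm wide, 7 thick, from a level pin 23 mm out from the axis at the height of point coupler to 45 mm beyond it (thumb pad to 50). 0 is level, pointing outward; negative is raised (starts -0.45 to 0.05); positive is swung down; 1.52 is fully down at its stop. A stiff hinge (0.14 N m) keeps it where it is left.
- cam_right (a joint): The same for the identical cam arm on the coupler's -y side: 0 is level, pointing outward; negative is raised (starts -0.45 to 0.05); 1.52 is fully down at its stop.
- square_tank: The square steel tank, 140 by 140 mm and 110 high, fixed, with the same neck, coupler and open cam arms on top (along its own y axis, reaching 73 mm either side, pins 180 mm above the bench). Its origin is the centre of its underside, on the bench. Not to be touched.
Mind the look-alikes: they are no part of the job. What is shaped like the part that bears coupler but orange or purple is not meant.

How it is judged:
By the outcome, as a careful person would: the job done as asked, in the order asked, and still so for the second after the job is handed in, with the robot touching nothing.
It also fails if it takes over 32 s, if anything falls off the work surface, if the arm or the gripper's body presses on something with over 40 N, if the wrist force passes 120 N, or if a joint passes its speed limit or range.

ROBOT

A 7-joint arm with a two-finger parallel gripper is mounted at the origin on the work surface. World frame = base frame: x ahead of the robot, y to its left, z up, the work surface at z = 0. Lengths are in m, angles in rad, forces in N, time in s.
With the tool pointing down it reaches from about 0.4 to 0.85 m from the base axis. Payload 4.5 kg.
Tool frame: the origin (TCP) lies on the centre line of the jaws, within the pads' length; the fingertips stand r.tip_extent ahead of it and the grasp point (between the pads) is the TCP (r.tip_extent is the distance from the TCP to the fingertips, in m); z points along the fingers, y is the line along which they close (so a half turn about z gives the same grasp; the last joint's range is limited). The gripper opens to 88 mm and grips with 3 to 60 N. Pads are 18 mm wide; open, the fingers measure 123 mm over their backs; the gripper's body (75 mm by 187 mm) begins 45 mm behind the grasp point.
Start: joints at [1.293, 0.689, -0.195, 1.565, 0.157, 0.902, -0.215], TCP at [0.192, -0.595, 0.258] pointing down, gripper open.
Joint ranges: [-3.01, 3.01], [-0.46, 2.08], [-1.47, 1.51], [0.13, 2.56], [-1, 4.14], [0.04, 2.09], [-2.66, 2.66]. Speed limits (rad/s): [2.57, 2.57, 3.14, 3.14, 3.14, 3.14, 3.14].

INTERFACE

Orientations are given as a unit quaternion [x, y, z, w].
In Python, from plant import sensors, vision, finish_job, r gives the robot as it stands. The module is installed in compiled form; this text tells all that it offers.
- The arm moves only by the tool step_arm, never from a script. Its argument "steps" is a list of rows, each a list of 2 entries, a list of its own where there are three numbers: the shift along the tool's x, y, z in cm, then the turn, a rotation vector about the tool's x, y, z in degrees. A call has 1 to 12 rows; each row shifts and turns the commanded pose from where the row before left it, along the tool's axes as they then stand; what a row does not reach is not made up. A row lasts 1/8 s, in which the tool goes at most 62.5 mm and 10.7 degrees, less where a joint would pass 70% of its speed; a pose out of reach is approached as far as the arm can. A call with a gripper value outside its range is refused whole. "claw" is the opening, from -1 (shut) to 1 (fully open), set as the call begins (left out, the last holds). The fingers move at their own pace and stop on an object; "grip_force" is the grip in N (left out, the last holds). Time passes only in rows, so rows that do not move let the fingers close. It gives the time, the measured TCP pose, the force, the opening and the grip force at its end, in the units of the state.
- sensors.get_state(): the state, without advancing time (a new reading comes with each control period).
- vision.snapshot(name): name is "scene" or "top"; returns a dict with "img" (384x512x3 uint8, red, green, blue), "fx", "fy", "cx", "cy" (pixels), "k1" (the pictures are not rectified: a ray, as slopes to the right and down, at radius r is drawn at 1 + k1 r^2 times it, then the intrinsics apply), "position" and "rotation" of the camera in the world. Camera axes: x right, y down, z forward; pixel columns grow to the right and rows downward; lengths in m; the calibration is good to about 2 mm. A picture is of the moment at which its call begins. There is no depth.
- finish_job(): hands the job in; it is judged then, once.
The state is a dict: "clock": time; "q": joint angles; "qd": joint speeds; "joint_torque": joint torques, N m; "tool_pos": TCP position; "eef_rot": TCP orientation; "contact_force": force on the tool from outside, world axes, zero at the start; "moment": the same for the moment, N m; "opening": opening from 0.0 (shut) to 1.0 (fully open); "finger_force": force on a finger pad.
Only numpy, scipy, OpenCV 4.12 (cv2) and the standard library are available. Lean on these libraries where they do the work, as an engineer would, in place of code of your own. Each camera call takes 0.05 s, during which the arm holds its last target. There are 200 camera calls.

## Working session

There is one attempt and no reset: what is moved stays moved. The work goes in short steps, Python scripts to look and compute and a tool call to move; the robot and the scene stay as the last step left them, time stands still between calls to the robot, and variables do not carry over. Pictures are saved under pics/ and viewed, at most 10 in all, crops included, and the job is handed in when it is done.

Besides the shell and the picture viewer there is one more tool, called after ">>>" by a JSON object that holds its "fn" and its "kwargs". step_arm: Moves the arm, as the interface text tells. Its arguments: {"type":"object","properties":{"steps":{"type":"array"},"claw":{"type":"number"},"grip_force":{"type":"number"}},"required":["steps"]}

```bash
mkdir -p pics; cat > h.py <<'E'
import numpy as np,cv2
from plant import sensors,vision,finish_job,r
def ray(s,u,v):
    K=np.array([[s['fx'],0,s['cx']],[0,s['fy'],s['cy']],[0,0,1.]])
    xd=np.array([(u-s['cx'])/s['fx'],(v-s['cy'])/s['fy']])
    x=xd.copy()
    for _ in range(30): x=xd/(1+s['k1']*(x@x))
    d=np.array(s['rotation'])@np.array([x[0],x[1],1]); return np.array(s['position']),d
def atz(s,u,v,z):
    p,d=ray(s,u,v); return p+d*(z-p[2])/d[2]
def proj(s,P):
    c=np.array(s['rotation']).T@(np.array(P)-s['position']); x=c[:2]/c[2]; x=x*(1+s['k1']*(x@x))
    return np.array([s['fx']*x[0]+s['cx'],s['fy']*x[1]+s['cy']])
def save(s,n,box=None,k=1):
    im=s['img'][:,:,::-1]
    if box: im=im[box[1]:box[3],box[0]:box[2]]
    cv2.imwrite('pics/'+n,cv2.resize(im,None,fx=k,fy=k,interpolation=cv2.INTER_CUBIC))
E
python3 - <<'E'
from h import *
import pickle
np.set_printoptions(precision=4,suppress=True)
S={n:vision.snapshot(n) for n in('scene','top')}
pickle.dump(S,open('s.pkl','wb'))
for n,s in S.items():
    save(s,n+'0.png',None,1.5); print(n,s['position'],s['fx'],s['cx'],s['cy'],s['k1']); print(np.array(s['rotation']))
print(sensors.get_state(),r.tip_extent)
E
```

```text
scene [1.0662 0.1822 0.8893] 389.7628856727521 256.7450303849995 189.49265742844744 0.04398373513198799
[ 0.4927  0.8141 -0.2598 -0.1643]
top [ 0.4309 -0.0289  1.0119] 359.49340215285366 254.77802510836815 193.43893179436552 -0.04759453469287487
[-0.7005  0.7092 -0.058   0.0539]
{'clock': 0.1, 'q': array([ 1.2928,  0.6899, -0.1945,  1.5662,  0.1573,  0.9025, -0.2151]), 'qd': array([-0.0011,  0.0007, -0.001 , -0.0015,  0.0007, -0.0014,  0.0005]), 'joint_torque': array([ -0.004 , -52.8506,  -1.2718, -15.3838,  -0.0526,   0.002 ,
         0.0001]), 'tool_pos': array([ 0.1915, -0.5944,  0.257 ]), 'eef_rot': array([ 0.9879,  0.1553, -0.0002, -0.0008]), 'contact_force': array([-0.3899, -1.409 ,  0.15  ]), 'moment': array([-0.0276, -0.0236,  0.0024]), 'finger_force': 0.0, 'opening': 1.0002617565487653} 0.019
```

View pics/scene0.png

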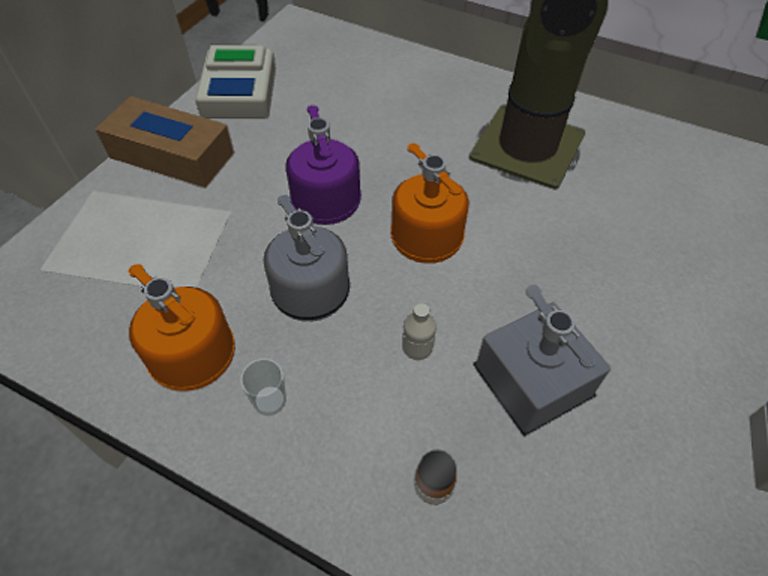

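View pics/top0.png

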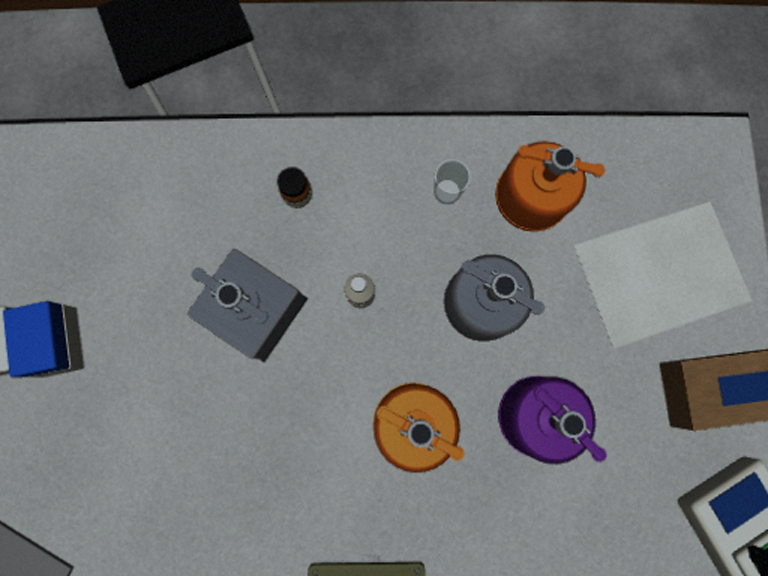

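The round grey tank's coupler is at about (300,219) in the scene view and (504,286) in the top view (both at 1.5x). The square tank is well away at (560,322) and (228,294). I'll enlarge the target in both views.

```bash
sed -i "s/np.array(s\['rotation'\])/R(s)/g; 2a from scipy.spatial.transform import Rotation as Ro\ndef R(s): return Ro.from_quat(s['rotation']).as_matrix()" h.py
python3 - <<'E'
from h import *
import pickle
S=pickle.load(open('s.pkl','rb'))
a=S['scene']['img'][120:220,165:245,::-1]; b=S['top']['img'][160:235,285:375,::-1]
f=lambda i,k:cv2.resize(i,None,fx=k,fy=k,interpolation=cv2.INTER_CUBIC)
A=f(a,5);B=f(b,5);c=np.zeros((500,800,3),np.uint8);
c=np.zeros((500,850,3),np.uint8);c[:,:400]=A;c[:375,400:850]=B
c=c[:, :800];cv2.imwrite('pics/crop.png',cv2.convertScaleAbs(c,alpha=1.5))
# pixel rays for initial estimate
for z in(.18,.196): print(z,atz(S['scene'],200,146,z),atz(S['top'],336,190.7,z))
E
```

```text
0.18 [ 0.5570386  -0.22814661  0.18      ] [ 0.56809798 -0.22590085  0.18      ]
0.196 [ 0.56852389 -0.21888973  0.196     ] [ 0.56545989 -0.22211169  0.196     ]
```

View pics/crop.png

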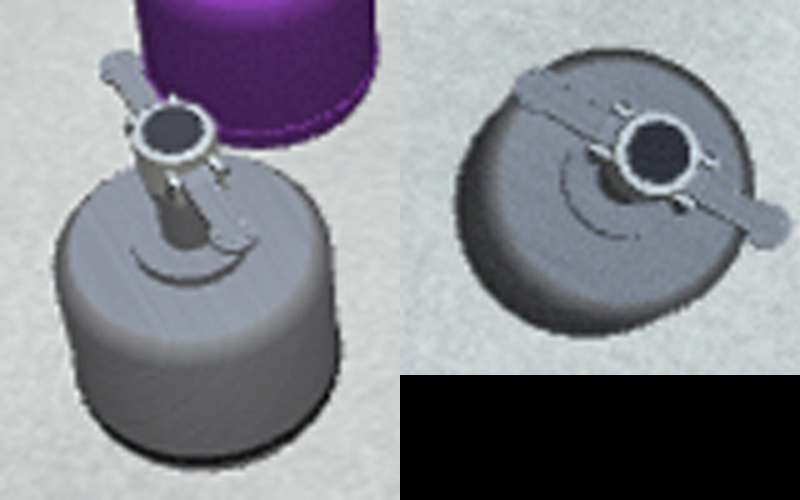

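```bash
cat > tri.py <<'E'
from h import *
import pickle
np.set_printoptions(precision=4,suppress=True)
def tri(a,b):
    p,d=a;q,e=b; d=d/np.linalg.norm(d);e=e/np.linalg.norm(e)
    t=np.linalg.lstsq(np.c_[d,-e],q-p,rcond=None)[0]; x,y=p+d*t[0],q+e*t[1]
    return (x+y)/2,np.linalg.norm(x-y)
E
python3 - <<'E'
from tri import *
S=pickle.load(open('s.pkl','rb'))
sc=lambda x,y:ray(S['scene'],x/5+165-.4,y/5+120-.4)
tp=lambda x,y:ray(S['top'],(x-400)/5+285-.4,y/5+160-.4)
for n,a,b in(('c',(174,131),(658,152)),):print(n,tri(sc(*a),tp(*b)))
for a in((112,66),(237,240)):
  for b in((530,86),(775,228)):
    print(a,b,tri(sc(*a),tp(*b)))
s=S['top'];print([atz(s,*p,0.18) for p in((310.6,176.8),(359.6,205.2))])
E
```

```text
c (array([ 0.5672, -0.2225,  0.1938]), np.float64(0.0014068115146005295))
(112, 66) (530, 86) (array([ 0.5988, -0.1819,  0.2774]), np.float64(0.06828441220058117))
(112, 66) (775, 228) (array([ 0.5334, -0.2809,  0.1781]), np.float64(0.0008587247887524917))
(237, 240) (530, 86) (array([ 0.6019, -0.1669,  0.1811]), np.float64(4.880745054649662e-05))
(237, 240) (775, 228) (array([ 0.5341, -0.2664,  0.0759]), np.float64(0.08849478258516946))
[array([ 0.6021, -0.1671,  0.18  ]), array([ 0.533 , -0.2799,  0.18  ])]
```

>>> {"fn": "step_arm", "kwargs": {"steps": [[[0, 0, -3], [0, 0, 0]], [[4.3, -2.2, 0], [0, 0, 0]], [[4.3, -2.2, 0], [0, 0, 0]], [[4.3, -2.2, 0], [0, 0, 0]], [[4.3, -2.2, 0], [0, 0, 0]], [[4.3, -2.2, 0], [0, 0, 0]], [[4.3, -2.2, 0], [0, 0, 0]], [[4.3, -2.2, 0], [0, 0, 0]], [[4.3, -2.2, 0], [0, 0, 0]], [[4.3, -2.2, 0], [0, 0, 0]], [[4.3, -2.2, 0], [0, 0, 0]], [[4.2, -1.9, 0], [0, 0, 0]]]}}

```text
clock: 1.6
tool_pos: [0.5684, -0.2211, 0.2874]
eef_rot: [0.988, 0.156, -0.0, -0.0]
contact_force: [0.8, -0.4, 0.1]
opening: 1.001
finger_force: 0.0
```

>>> {"fn": "step_arm", "kwargs": {"steps": [[[0, 0, 0], [0, 0, 10]], [[0, 0, 0], [0, 0, 10]], [[0, 0, 0], [0, 0, 10]], [[0, 0, 0], [0, 0, 10]], [[0, 0, 0], [0, 0, 9]], [[0, 0, 0], [0, 0, 0]], [[0, 0, 0], [0, 0, 0]]]}}

```text
clock: 2.48
tool_pos: [0.5675, -0.2225, 0.2875]
eef_rot: [0.964, -0.267, -0.0, -0.0]
contact_force: [0.2, -0.0, 0.1]
opening: 0.999
finger_force: 0.0
```

```bash
cat > st.py <<'E'
from tri import *
st=sensors.get_state();M=Ro.from_quat(st['eef_rot']).as_matrix()
print(st['clock'],st['tool_pos'],'F',st['contact_force'],'open',st['opening'],st['finger_force']);print(M.T)
def rel(P): return 100*M.T@(np.array(P)-st['tool_pos'])
E
python3 - <<'E'
from st import *
S=pickle.load(open('s.pkl','rb'))
T=S['top']
for n,u,v in(('purple',572,425),('puTip',597,453),('orangeA',421,433),('orangeB',564,158)):print(n,atz(T,u/1.5,v/1.5,.196))
print('d',rel([.5672,-.2225,.18]),rel([.602,-.1669,.18]),rel([.5334,-.2809,.18]))
s=vision.snapshot('scene');t=vision.snapshot('top');pickle.dump((s,t),open('s2.pkl','wb'))
for n,i,P in(('s',s,[.567,-.2225,.2]),('t',t,[.567,-.2225,.2])):print(n,proj(i,P))
x,y=map(int,proj(s,[.567,-.2225,.2]));save(s,'s2.png',(x-80,y-60,x+80,y+60),5)
E
```

```text
2.475 [ 0.5675 -0.2225  0.2875] F [ 0.241  -0.0199  0.1149] open 0.9994430133366285 0.0
[[ 0.8574 -0.5147 -0.0005]
 [-0.5147 -0.8574  0.0001]
 [-0.0005  0.0001 -1.    ]]
purple [ 0.3546 -0.3145  0.196 ]
puTip [ 0.3132 -0.3497  0.196 ]
orangeA [ 0.3472 -0.0891  0.196 ]
orangeB [ 0.7735 -0.3302  0.196 ]
d [-0.0233  0.0187 10.7494] [ 0.0989 -6.5395 10.7486] [ 0.0844  6.7654 10.7502]
s [198.8671 143.9011]
t [336.5309 189.7498]
```

View pics/s2.png

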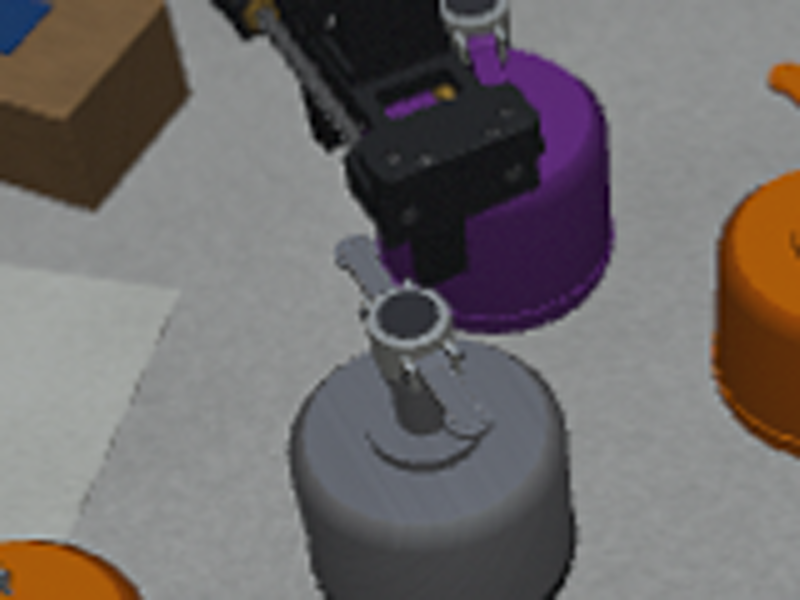

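The jaws straddle the coupler, in line with the arms, and the other tanks are more than 20 cm away. Both arms start about level, so I'll come down on them together.

>>> {"fn": "step_arm", "kwargs": {"steps": [[[0, 0, 3], [0, 0, 0]], [[0, 0, 3], [0, 0, 0]], [[0, 0, 1.5], [0, 0, 0]], [[0, 0, 0.5], [0, 0, 0]], [[0, 0, 0.4], [0, 0, 0]], [[0, 0, 0.4], [0, 0, 0]], [[0, 0, 0.4], [0, 0, 0]], [[0, 0, 0.4], [0, 0, 0]]]}}

```text
clock: 3.58
tool_pos: [0.5686, -0.223, 0.1945]
eef_rot: [0.963, -0.268, 0.002, 0.0]
contact_force: [-3.3, 2.5, 15.2]
opening: 1.001
finger_force: 5.9
```

>>> {"fn": "step_arm", "kwargs": {"steps": [[[0, 0, 0.4], [0, 0, 0]], [[0, 0, 0.4], [0, 0, 0]], [[0, 0, 0.4], [0, 0, 0]], [[0, 0, 0.4], [0, 0, 0]]]}}

```text
clock: 4.08
tool_pos: [0.57, -0.2238, 0.1788]
eef_rot: [0.963, -0.268, 0.003, 0.0]
contact_force: [0.1, -0.1, 10.9]
opening: 0.996
finger_force: 4.4
```

```bash
python3 - <<'E'
from st import *
s=vision.snapshot('scene')
x,y=map(int,proj(s,[.567,-.2225,.17]));save(s,'s3.png',(x-60,y-45,x+60,y+45),6.5)
E
```

```text
4.075 [ 0.57   -0.2238  0.1788] F [ 0.0695 -0.083  10.8539] open 0.9963925643972562 4.436354208737612
[[ 0.8559 -0.5172  0.0069]
 [-0.5172 -0.8559 -0.0011]
 [ 0.0065 -0.0026 -1.    ]]
```

View pics/s3.png

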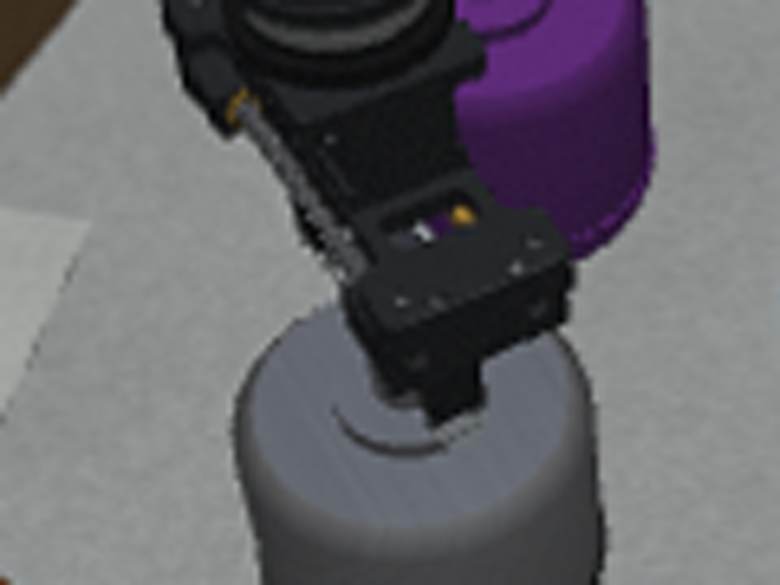

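The visible (+y) arm has swung down under its finger, around (460,430). The 11 N upward force fits both arms being pushed. The tool has drifted about 2.5 mm along its x, so I'll correct that on the way down.

>>> {"fn": "step_arm", "kwargs": {"steps": [[[-0.1, 0, 0.4], [0, 0, 0]], [[-0.1, 0, 0.4], [0, 0, 0]], [[0, 0, 0.4], [0, 0, 0]], [[0, 0, 0.4], [0, 0, 0]], [[0, 0, 0.1], [0, 0, 0]], [[0, 0, 0], [0, 0, 0]]]}}

```text
clock: 4.88
tool_pos: [0.568, -0.2226, 0.1608]
eef_rot: [0.963, -0.268, 0.003, 0.0]
contact_force: [0.3, 0.3, 5.6]
opening: 0.997
finger_force: 2.7
```

```bash
python3 - <<'E'
from st import *
print(rel([.5672,-.2225,.18]))
E
```

```text
4.875 [ 0.568  -0.2226  0.1608] F [0.289  0.2632 5.5936] open 0.9965433150639238 2.6605025120079517
[[ 0.8559 -0.5171  0.0057]
 [-0.5171 -0.8559 -0.0009]
 [ 0.0054 -0.0022 -1.    ]]
[-0.0651  0.0315 -1.9201]
```

>>> {"fn": "step_arm", "kwargs": {"steps": [[[0, 0, 0], [0, 0, 0]], [[0, 0, 0], [0, 0, 0]], [[0, 0, 0], [0, 0, 0]], [[0, 0, 0], [0, 0, 0]]], "claw": 0.4, "grip_force": 20}}

```text
clock: 5.38
tool_pos: [0.5663, -0.2218, 0.1586]
eef_rot: [0.963, -0.268, 0.0, 0.0]
contact_force: [3.7, -2.7, -2.6]
opening: 0.7
finger_force: 3.6
```

>>> {"fn": "step_arm", "kwargs": {"steps": [[[0, 0, 0], [0, 0, 0]], [[0, 0, 0], [0, 0, 0]], [[0, 0, 0], [0, 0, 0]], [[0, 0, 0], [0, 0, 0]], [[0, 0, 0], [0, 0, 0]], [[0, 0, 0], [0, 0, 0]]], "claw": 0, "grip_force": 20}}

```text
clock: 6.12
tool_pos: [0.5656, -0.2223, 0.1584]
eef_rot: [0.963, -0.269, -0.0, 0.001]
contact_force: [2.7, -4.2, -7.5]
opening: 0.629
finger_force: 19.8
```

>>> {"fn": "step_arm", "kwargs": {"steps": [[[0, 0, 0], [0, 0, 0]], [[0, 0, 0], [0, 0, 0]], [[0, 0, 0], [0, 0, 0]]], "claw": 0, "grip_force": 35}}

```text
clock: 6.5
tool_pos: [0.5657, -0.2222, 0.1583]
eef_rot: [0.963, -0.268, -0.0, 0.001]
contact_force: [2.9, -4.8, -7.7]
opening: 0.62
finger_force: 35.9
```

>>> {"fn": "step_arm", "kwargs": {"steps": [[[0, 0, 0], [0, 0, 0]], [[0, 0, 0], [0, 0, 0]], [[0, 0, 0], [0, 0, 0]], [[0, 0, 0], [0, 0, 0]], [[0, 0, -1], [0, 0, 0]], [[0, 0, -2], [0, 0, 0]], [[0, 0, -3], [0, 0, 0]], [[0, 0, -4], [0, 0, 0]], [[0, 0, -4], [0, 0, 0]], [[-5, 0, -2], [0, 0, 0]], [[-5, 0, 0], [0, 0, 0]], [[-5, 0, 0], [0, 0, 0]]], "claw": 1}}

```text
clock: 8.0
tool_pos: [0.4364, -0.1432, 0.3197]
eef_rot: [0.963, -0.268, 0.001, -0.0]
contact_force: [0.2, -0.0, -0.3]
opening: 1.001
finger_force: 0.0
```

```bash
python3 - <<'E'
from st import *
s=vision.snapshot('scene');t=vision.snapshot('top')
f=lambda i,x0,y0,w,h:cv2.resize(i['img'][y0:y0+h,x0:x0+w,::-1],None,fx=6,fy=6,interpolation=cv2.INTER_CUBIC)
cv2.imwrite('pics/fin.png',cv2.convertScaleAbs(np.hstack([f(s,170,125,66,75),f(t,300,155,66,75)]),alpha=1.5))
for d in(23,26.5):
  for sg in(1,-1):
    for h in(0,.048):
      P=[.5672+sg*.0265*.515,-.2225+sg*.0265*.857,.18-h];print(sg,h,(proj(s,P)-[170,125])*6,(proj(t,P)-[300,155])*6+[396,0])
  break
E
```

```text
8.0 [ 0.4364 -0.1432  0.3197] F [ 0.2083 -0.009  -0.2884] open 1.0009159534571923 0.0
[[ 0.8559 -0.5171  0.0017]
 [-0.5171 -0.8559 -0.0008]
 [ 0.0018 -0.0002 -1.    ]]
1 0 [208.6509 190.6377] [544.4049 182.9767]
1 0.048 [219.9294 266.4725] [521.6682 203.7508]
-1 0 [148.9415 105.6407] [662.7573 250.2594]
-1 0.048 [162.3231 182.8995] [633.6863 267.5379]
```

View pics/fin.png

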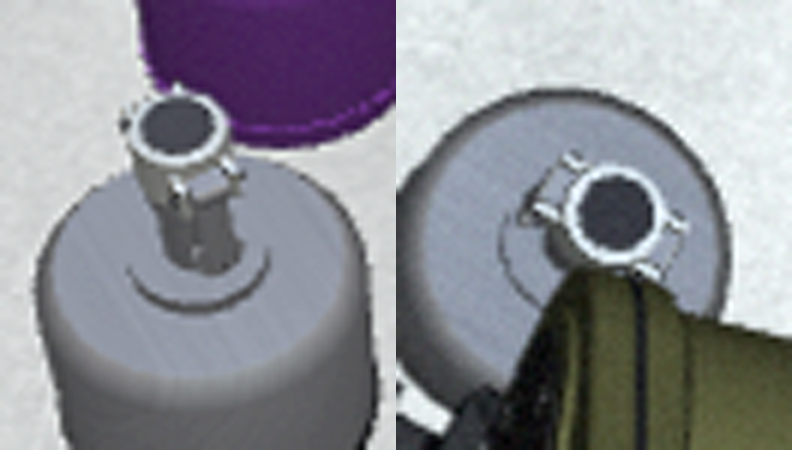

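The +y arm hangs vertical: its end is at (222,268), against (220,266) predicted for fully down. On the -y side nothing sticks out past the pins at (670,245) in the top view. The jaws also squeezed both arms down to a 54.6 mm opening at 35 N, so both are at their stops. I'm handing in.

```bash
python3 -c "
from h import *
print(finish_job())"
```

```text
the job is handed in; nothing more can be done
None
```

I swung both cam arms on the round steel tank's coupler down together and squeezed them to their stops, kept well clear of the square tank, and handed the job in at about 8 s; the -y arm was judged from the 54.6 mm jaw opening and the top view, since the coupler hid it in the scene view.

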